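# Free the cake pack wedged in the carton

### The arm

A 6-joint arm with a two-finger parallel gripper is mounted at the origin on the work surface. World frame = base frame: x ahead of the robot, y to its left, z up, the work surface at z = 0. Lengths are in mm, angles in rad, forces in N, time in s.
With the tool pointing down it reaches from about 300 to 850 mm from the base axis. Payload 5.4 kg.
Tool frame: the origin (TCP) lies midway between the tips of the shut fingers; the grasp point (between the pads) lies 19 mm behind it (bot.pinch_z is the z of the grasp point in the tool frame, in mm); z points along the fingers, y is the line along which they close (so a half turn about z gives the same grasp; the last joint's range is limited). The gripper opens to 85 mm and grips with 20 to 120 N. Pads are 22 mm wide; open, the fingers measure 114 mm over their backs; the gripper's body (76 mm by 85 mm) begins 54 mm behind the grasp point. The pads swing forward as they close: fully open they stand 13 mm farther back than shut.
Start: joints at [0.971, 0.158, 1.597, -0, 1.386, -0.21], TCP at [218.51, 531.845, 231.299] pointing down, gripper open.
Joint ranges: [-2.91, 2.91], [-0.94, 2.29], [0.18, 2.7], [-1.29, 4.43], [0.17, 2.64], [-3, 3]. Speed limits (rad/s): [2.57, 2.57, 3.14, 3.14, 3.14, 3.14].

### API

Orientations are given as a unit quaternion [x, y, z, w].
In Python, from station import bot, vision, models gives the robot as it stands. Calls block until the motion is done:
- bot.movep(position, orientation): joint-space move of the TCP to a pose.
- bot.move_linear(position, v=150, orientation=None, max_force=None): straight line of the TCP; orientation=None keeps the orientation; v is the mean speed in mm/s. With max_force (N) it stops when the force on the tool has changed by that much, and returns True; else False.
- bot.movej(angles): joint-space move.
- bot.move_gripper(opening, f_grip=None): finger opening in mm; f_grip is the grip in N (None keeps the last); returns when the fingers have stopped.
- bot.hold(seconds).
- bot.inverse_kinematics(position, orientation): joint angles nearest the present ones, or None.
- bot.read_state(): the state.
- vision.capture(name): name is "scene" or "top" or "wrist"; returns a dict with "pixels" (384x512x3 uint8, red, green, blue), "fx", "fy", "cx", "cy" (pixels), "dist_coeffs" ([k1, k2, p1, p2, k3] as OpenCV has them; the pictures are not rectified), "T" (4x4, takes a point from camera to world coordinates). Camera axes: x right, y up, looking along -z (the intrinsics and any distortion apply to the point x, -y, -z); pixel columns grow to the right and rows downward; lengths in mm; the calibration is good to about 2 mm. A picture is of the moment at which its call begins. There is no depth.
A pose or a line that the arm cannot do raises bot.PlanningError and nothing moves.
- bot.job_done(): hands the job in; it is judged then, once.
Trained networks look in the newest picture that a camera, given by its name, has taken for a name from the list of things; names that differ only in an ending like _2 or _b are one class to them, and where a whole thing is asked for, a point or a joint stands for the part that bears it (a point fixed in the world has none). Each returns a list of dicts, best first, with "score" (0 to 1); they miss things now and then, are a little off and sometimes report something else, mostly with a low value. They report only what shows in the picture. A call takes as long as a camera call. They do not tell look-alikes from the thing itself.
- models.trace(camera, query): "mask" (384x512 bool, what is visible of it).
- models.spot_point(camera, query): "position" ([x, y, z] in mm, in the coordinates of the camera as it stood for that picture, good to about 4 mm: a listed point, or the origin of a listed thing).
The state is a dict: "time_s": time; "joint_pos": joint angles; "qvel": joint speeds; "joint_efforts": joint torques, N m; "eef_pos": TCP position; "tcp_rot": TCP orientation; "wrist_force": force on the tool from outside, world axes, zero at the start; "torque": the same for the moment, N m; "finger_gap": finger opening in mm; "finger_force": force on a finger pad.
Only numpy, scipy, OpenCV 4.12 (cv2) and the standard library are available. Lean on these libraries where they do the work, as an engineer would, in place of code of your own. Each camera call takes 0.05 s, during which the arm holds its last target. There are 200 camera calls.

### The job

Take the green tongs off the carton and lay them flat in the blue tongs dish, then take the wedged cake pack by its green handle: while it is still down inside the carton turn it square with the carton's walls and level, so that its corners come free of the rims, lift it out and set it down flat inside the rim of the white order tray. Do not tip the pack over, and leave the jam jar, the paper cup and the green box where they stand.

Things in the scene. Friction and masses are not known exactly. Their poses are not given: they have to be found in the camera images.
- tongs_mid (a point): Bright green serving tongs, closed, one rigid piece 230 long x 32 wide x 16 high, lying flat across the carton's two rims. The point is their centre, half-way up; x along their length, y across (grip here across the 32 mm). 90 g.
- pack_handle (a point): Centre of the grip bar of the cake pack's green bridge handle: the bar is 80 long (along the pack's x), 10 wide (y), 10 high, its centre 24 above the pack's lid and 58 above its underside, clear between its two posts for 64. Axes as for pack_mid.
- pack_mid (a point): Cake pack, rigid: black base, clear lid, 180 (x) x 104 (y) x 34 high without handle, 0.25-0.5 kg. Point: centre of that block; z is the pack's up. It starts diagonal in the carton: 14-17 deg off the carton's x, a corner of its +x end up on the ledge (pitched 9 deg), two opposite corners under the rims. Raised 10, turned square and moved 4 to the carton's -x, it goes down flat on the floor.
- carton: Open kraft carton, fixed. Origin: centre of underside; x along its length, z up. Outside 244 x 164 x 108 high; inside 236 x 156, floor 3 thick. On both long sides a rim 3 thick at the very top turns inward, leaving an opening 124 wide (y): the pack passes only when square. At the +x end a ledge 30 high above the floor, from x = 95 to the end wall at 118, runs across the width.
- order_tray: White order tray, fixed. Origin: centre of its underside; x along its length. Outside 232 x 156 x 12 high, walls and floor 4, inside 224 x 148: the pack goes in lengthways, either way round.
- tongs_dish: Shallow blue tongs dish, fixed. Origin: centre of its underside; x along its length. Outside 290 x 100 x 16 high, walls and floor 4: the tongs go in lengthways, either way round.
- jam_jar: Amber jam jar with a red cap, 64 in diameter, 85 high, loose; origin at the centre of its underside. Leave alone.
- paper_cup: White paper cup, 76 in diameter, 90 high, loose; origin at the centre of its underside. Leave alone.
- jelly_box: Green box 90 x 60 x 45 high, loose; origin at the centre of its underside. Leave alone.
Not all that is in view belongs to the job. Leave any purple or turquoise look-alike of the part that bears pack_handle alone.

How it is judged:
By the outcome, as a careful person would: the job done as asked, in the order asked, and still so for the second after the job is handed in, with the robot touching nothing.
It also fails if it takes over 67 s, if anything falls off the work surface, if the arm or the gripper's body presses on something with over 40 N, if the wrist force passes 120 N, or if a joint passes its speed limit or range.

## Working session

There is one attempt and no reset: what is moved stays moved. The work goes in short steps, each a Python script; the robot and the scene stay as the last script left them, time stands still between calls to the robot, and variables do not carry over. Pictures are saved under pics/ and viewed, at most 10 in all, crops included, and the job is handed in when it is done.

```bash
ls; mkdir -p pics; cat > h.py <<'E'
import numpy as np, cv2
from station import bot, vision, models
from scipy.spatial.transform import Rotation as R
def cap(c,save=None):
    f=vision.capture(c)
    if save: cv2.imwrite('pics/'+save,cv2.cvtColor(f['pixels'],cv2.COLOR_RGB2BGR))
    return f
K=lambda f:np.array([[f['fx'],0,f['cx']],[0,f['fy'],f['cy']],[0,0,1.]])
def w(f,p): T=np.array(f['T']); return T[:3,:3]@np.array(p)+T[:3,3]
def ray(f,uv,z):  # pixel(s) -> world at height z
    u=cv2.undistortPoints(np.array(uv,float).reshape(-1,1,2),K(f),np.array(f['dist_coeffs'],float)).reshape(-1,2)
    T=np.array(f['T']); d=np.c_[u[:,0],-u[:,1],-np.ones(len(u))]@T[:3,:3].T
    return T[:3,3]+d*((z-T[2,3])/d[:,2])[:,None]
def proj(f,P):
    T=np.array(f['T']); c=(np.atleast_2d(P)-T[:3,3])@T[:3,:3]; c=c*[1,-1,-1]
    return cv2.projectPoints(c.reshape(-1,1,3),np.zeros(3),np.zeros(3),K(f),np.array(f['dist_coeffs'],float))[0].reshape(-1,2)
def down(yaw): # tool z down, tool y axis at angle yaw+90 -> tool x along yaw
    return R.from_euler('z',yaw)*R.from_euler('x',np.pi)
E
python3 - <<'E'
from h import *
np.set_printoptions(precision=1,suppress=True)
fs={c:cap(c,c+'0.png') for c in('scene','top')}
for c,f in fs.items():
    print(c,np.array(f['T'])[:3,3],f['fx'])
    for q in ['tongs_mid','pack_handle','pack_mid','carton','order_tray','tongs_dish','jam_jar','paper_cup','jelly_box']:
        for r in models.spot_point(c,q)[:3]:
            p=w(f,r['position']); print(q,round(r['score'],2),p,proj(f,p)[0])
s=bot.read_state();print(s['time_s'],s['tcp_rot'],bot.pinch_z)
cv2.imwrite('pics/both.png',np.vstack([cv2.imread('pics/scene0.png'),cv2.imread('pics/top0.png')])[:, :])
E
```

```text
pics
scene [ 971.9 -925.5  746.6] 402.6732585305066
tongs_mid 0.9 [510.2  51.1 116.7] [278.7 175.4]
tongs_mid 0.6 [ 742.3 -203.6    2.8] [313.7 281.1]
pack_handle 0.96 [ 221.3 -280.1   56.7] [135.  218.5]
pack_handle 0.85 [206.3 278.6  63.8] [234.5 141.7]
pack_handle 0.69 [487.   39.6  76.3] [269.9 186.2]
pack_mid 0.84 [204.3 278.1  20.5] [234.2 151.6]
pack_mid 0.63 [ 218.8 -277.1   20. ] [137.  227.8]
pack_mid 0.49 [486.3  42.1  38.6] [269.8 195.7]
carton 0.94 [494.8  39.7  -1.5] [271.4 207.1]
order_tray 0.9 [476.2 311.7   0.1] [300.4 169.7]
tongs_dish 0.81 [ 522.8 -294.     4.3] [221.7 272.2]
jam_jar 0.73 [ 745.2 -200.9    3.3] [315.2 280.7]
paper_cup 0.7 [744.7   0.8   5.2] [341.4 236.5]
jelly_box 0.77 [717.6 180.    3.9] [351.6 204.1]
top [311.6  14.2 900.1] 349.1824986897489
tongs_mid 0.95 [509.1  53.5 120.7] [243.2 168.6]
pack_handle 0.78 [208.8 271.8  57.1] [148.9 299.2]
pack_handle 0.65 [486.3  37.4  77. ] [250.5 182.3]
pack_handle 0.56 [ 227.5 -275.8   58.2] [382.9 293.5]
pack_mid 0.95 [490.6  38.5  36.3] [250.5 184. ]
pack_mid 0.66 [ 222.2 -280.1   17.9] [379.1 294. ]
pack_mid 0.59 [207.9 275.8  18.8] [152.1 297.7]
order_tray 0.77 [475.5 313.3   4.1] [146.  191.2]
tongs_dish 0.69 [ 523.7 -299.6   -0.6] [378.4 175.9]
jam_jar 0.58 [ 743.8 -208.6    0.9] [341.3  98. ]
paper_cup 0.56 [748.7  -1.8   2.2] [266.7  95.3]
jelly_box 0.96 [715.4 183.4  -2.4] [199.7 106.8]
jelly_box 0.34 [ 522.4 -298.    -0.7] [377.8 176.3]
1.0 [0.2 1.  0.  0. ] -18.700000000000003
```

```bash
python3 - <<'E'
import cv2,numpy as np
a=cv2.imread('pics/top0.png'); b=cv2.imread('pics/scene0.png')
c=cv2.resize(a[120:240,100:420],None,fx=2.4,fy=2.4,interpolation=cv2.INTER_CUBIC)
d=cv2.resize(b[140:260,180:380],None,fx=2.5,fy=2.5,interpolation=cv2.INTER_CUBIC)
o=np.zeros((588,768,3),np.uint8);o[:288,:768]=c;o[288:588,:500]=d
cv2.imwrite('pics/crop1.png',o)
E
```

```text
(no output)
```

View pics/top0.png

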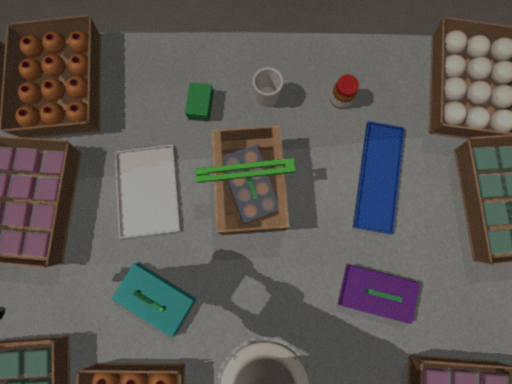

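View pics/crop1.png

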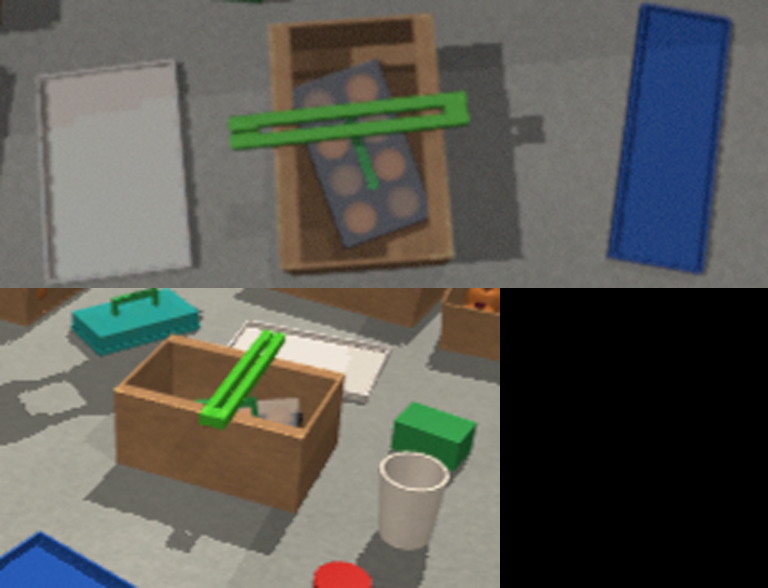

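Candidates for the pack handle in the top view are the carton's own pack (250,182), the turquoise look-alike (150,299) and the purple one (383,293). I choose the one in the carton. Its pack has a grey lid with cakes, the tongs lie across it at (245,170), and the ledge is at the image-top (world +x) end. The tray is at (147,191), the dish at (379,177), the jar at (344,92), the cup at (267,87) and the box at (199,102).

```bash
cat > m.py <<'E'
from h import *
def rect(f,cam,q,z):
    r=models.trace(cam,q)
    if not r: return None
    m=r[0]['mask'].astype(np.uint8); n,l,s,_=cv2.connectedComponentsWithStats(m); m=(l==1+np.argmax(s[1:,4])).astype(np.uint8)
    c=max(cv2.findContours(m,0,cv2.CHAIN_APPROX_NONE)[0],key=len).reshape(-1,2)
    P=ray(f,c,z)[:,:2].astype(np.float32); (x,y),(a,b),t=cv2.minAreaRect(P)
    if a<b: a,b,t=b,a,t+90
    t=(t+90)%180-90
    return r[0]['score'],np.round([x,y,a,b,t],1)
E
python3 - <<'E'
from m import *
np.set_printoptions(precision=2,suppress=True)
f=cap('top')
for q,z in(('tongs_mid',124),('order_tray',12),('tongs_dish',16),('carton',108)): print(q,rect(f,'top',q,z))
c=np.array([[270,24],[434,15],[453,262],[280,270]])/2.4+[100,120]
P=ray(f,c,108)[:,:2];print('carton hand',P.mean(0),np.degrees(np.arctan2(*(P[0]+P[1]-P[2]-P[3])[::-1])), np.linalg.norm(P-np.roll(P,1,0),axis=1))
# hover above tongs
yaw=np.radians(85); 
p=[509,52,250]
for yw in (85,-95):
  q=down(np.radians(yw)).as_quat(); print(yw,bot.inverse_kinematics(p,q))
E
```

```text
tongs_mid (0.74, array([504.9,  49. , 229.7,  39. , -82.9]))
order_tray (0.79, array([476.5, 308.7, 237.6, 161.3,   8. ]))
tongs_dish (0.81, array([ 522.4, -296. ,  295.7,  105.6,   -9.3]))
carton (0.93, array([426.5,  34.2, 168.1, 131.5, -83.1]))
carton hand [489.95  38.71] 4.142305472106672 [244.37 163.76 246.   163.17]
85 [-0.13 -0.02  1.75  0.    1.41 -0.05]
-95 None
```

```bash
python3 - <<'E'
from m import *
np.set_printoptions(precision=2,suppress=True)
f=cap('top')
for n,c,z in(('tray',[[38,76],[176,62],[192,265],[47,283]],12),('dish',[[641,5],[732,18],[704,272],[609,258]],16)):
  P=ray(f,np.array(c)/2.4+[100,120],z)[:,:2];print(n,P.mean(0),np.degrees(np.arctan2(*(P[0]+P[1]-P[2]-P[3])[::-1])), np.linalg.norm(P-np.roll(P,1,0),axis=1))
bot.move_gripper(60)
bot.movep([500,50,270],down(np.radians(97)).as_quat())
f=cap('wrist','w1.png')
print(bot.read_state()['time_s'],rect(f,'wrist','tongs_mid',124))
for q in('tongs_mid','pack_handle','pack_mid','carton'):
  for r in models.spot_point('wrist',q)[:2]:
    p=w(f,r['position']);print(q,r['score'],p,proj(f,p)[0])
E
```

```text
tray [475.95 308.26] 7.422271036646749 [229.82 154.58 225.93 155.25]
dish [ 519.42 -298.4 ] -9.73672281446068 [286.87 102.87 287.3  101.24]
3.7417 (0.79, array([505.7,  51.2, 228.9,  32.4, -83.5]))
tongs_mid 0.67 [502.25  46.54 116.76] [258.23 183.81]
pack_handle 0.77 [486.22  43.97  71.86] [242.85 173.69]
pack_mid 0.8 [ 224.05 -275.83   16.49] [ 48.03 350.14]
pack_mid 0.74 [488.75  40.49  38.96] [245.72 170.54]
carton 0.59 [503.83  46.8  118.73] [259.95 184.28]
```

View pics/w1.png

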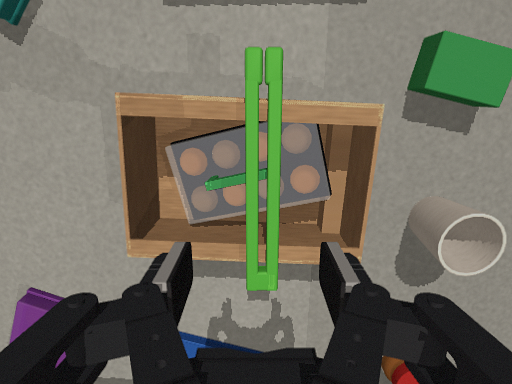

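```bash
python3 - <<'E'
from m import *
np.set_printoptions(precision=2,suppress=True)
d=[521,-297.2]; c=[]
for y in(-9.5,170.5):
  j=bot.inverse_kinematics([*d,200],down(np.radians(y)).as_quat()); print(y,j)
  if j is not None: c.append((abs(j[5]),y))
y=min(c)[1]; q=down(np.radians(y)).as_quat()
bot.movep([505.7,51.2,140],down(np.radians(96.5)).as_quat())
bot.move_linear([505.7,51.2,109],v=80,max_force=15)
bot.move_gripper(20,40); s=bot.read_state();print(s['finger_gap'],s['finger_force'],s['eef_pos'])
bot.move_linear([505.7,51.2,190],v=120)
print(bot.read_state()['finger_gap'])
bot.movep([*d,190],q)
bot.move_linear([*d,40],v=150)
f=cap('wrist','w2.png');t=cap('top','t2.png');s=bot.read_state();print(s['time_s'],s['finger_gap'],s['eef_pos'],rect(f,'wrist','tongs_mid',55),rect(t,'top','tongs_mid',55),rect(f,'wrist','tongs_dish',16))
a=cv2.imread('pics/w2.png');b=cv2.resize(cv2.imread('pics/t2.png')[110:240,320:440],None,fx=2.2,fy=2.2)
o=np.zeros((384,780,3),np.uint8);o[:,:512]=a;o[:286,512:776]=b;cv2.imwrite('pics/c2.png',o)
E
```

```text
-9.5 [-0.72  0.25  1.56 -0.    1.34  1.02]
170.5 [-0.72  0.25  1.56  0.    1.34 -2.12]
30.907929672932475 40.7877641916275 [506.42  51.09 109.81]
31.01849868610229
8.8667 30.8489198678627 [ 521.83 -297.87   41.37] (0.93, array([ 549.8, -310.9,  151.7,   14.9,   -8.8])) (0.71, array([ 598.5, -308.7,   70.8,   33.8,  -14.1])) (0.69, array([ 558.3, -339.4,  145.8,   30.3,   -9.2]))
```

View pics/c2.png

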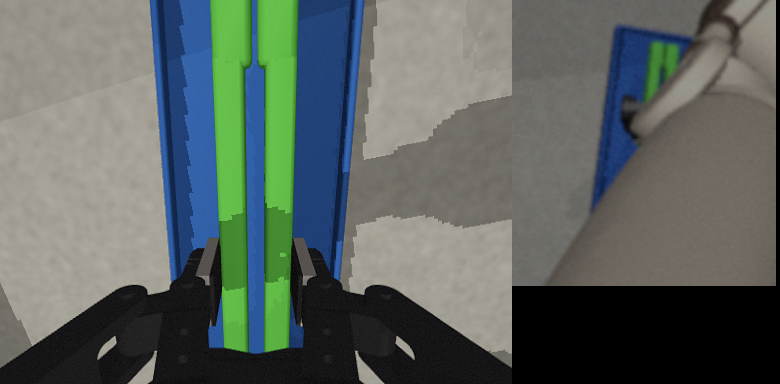

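The wrist view shows the tongs held centred over the blue dish, between its long walls (columns 165–355). I'll lower and release.

```bash
python3 - <<'E'
from m import *
np.set_printoptions(precision=2,suppress=True)
d=[521,-297.2]
print(bot.move_linear([*d,5],v=60,max_force=6),bot.read_state()['eef_pos'])
bot.move_gripper(50); bot.move_linear([*d,60],v=150); 
# hover above the pack in viewing pose; tool x along carton
yaw=np.radians(94)
for y in (4-180+15,4+15,4):
  j=bot.inverse_kinematics([486,40,260],down(np.radians(y)).as_quat()); print(y,j)
bot.move_linear([*d,180],v=250)
bot.movep([450,40,270],down(np.radians(19)).as_quat())
f=cap('wrist','w3.png');t=cap('top','t3.png')
print(bot.read_state()['time_s'],rect(t,'top','tongs_mid',20),rect(f,'wrist','carton',108),rect(f,'wrist','pack_handle',70),rect(t,'top','carton',108))
for c,F in(('wrist',f),('top',t)):
 for q in('pack_handle','pack_mid'):
  for r in models.spot_point(c,q)[:3]:
    p=w(F,r['position']);print(c,q,r['score'],p,proj(F,p)[0])
cv2.imwrite('pics/c3.png',np.hstack([cv2.imread('pics/w3.png'),cv2.resize(cv2.imread('pics/t3.png')[100:250,320:420],None,fx=2.56,fy=2.56)]))
E
```

```text
True [ 520.09 -296.48    5.56]
-161 [-0.17 -0.09  1.8   0.    1.44 -2.07]
19 [-0.17 -0.09  1.8  -0.    1.44  1.07]
4 [-0.17 -0.09  1.8  -0.    1.44  1.33]
12.475 (0.97, array([ 518.6, -294.5,  230.8,   35.8,   -9.4])) (0.79, array([490.9,  41.4, 247.1, 168.3,   5. ])) (0.96, array([494.2,  43.5, 163. ,  96.8,  20.6])) (0.78, array([414.6,  70.1, 108.7,  88.7,   1.9]))
wrist pack_handle 0.64 [206.12 274.44  60.68] [ 15.78 287.21]
wrist pack_handle 0.59 [486.18  40.93  74.36] [266.14 135.49]
wrist pack_mid 0.86 [ 227.45 -279.22   17.31] [406.64 363.01]
wrist pack_mid 0.8 [488.4   44.25  37.69] [263.05 129.01]
wrist pack_mid 0.75 [199.56 273.07  16.  ] [ 38.69 273.44]
top pack_handle 0.98 [482.84  37.08  73.4 ] [250.63 184.04]
top pack_handle 0.87 [ 227.25 -276.37   61.29] [383.63 293.75]
top pack_mid 0.68 [494.05  39.64  38.08] [250.02 182.52]
top pack_mid 0.67 [ 221.87 -281.16   19.34] [379.71 294.23]
```

View pics/c3.png

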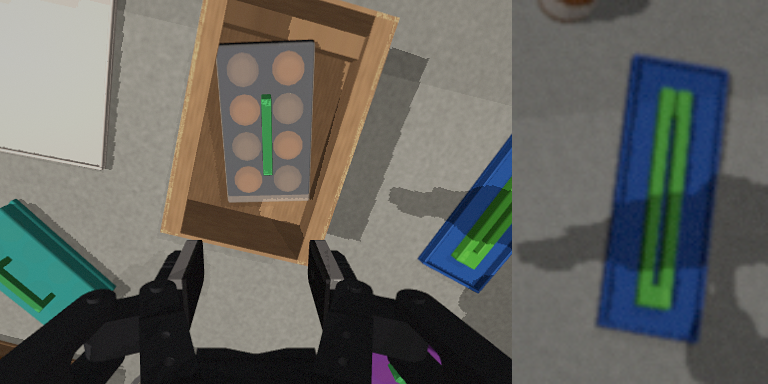

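The dish crop shows the tongs flat inside the blue dish. The wrist view shows the free pack handle from (266,98) to (267,174), with the lid spanning columns 218–315 and the ledge at the top.

```bash
cat > p.py <<'E'
from m import *
def handle(f,z0,pitch=9,near=(486,40)):
    hsv=cv2.cvtColor(f['pixels'],cv2.COLOR_RGB2HSV)
    g=((hsv[...,0]>50)&(hsv[...,0]<80)&(hsv[...,1]>120)&(hsv[...,2]>40)).astype(np.uint8)
    n,l,s,c=cv2.connectedComponentsWithStats(g)
    t=proj(f,[*near,z0])[0]
    k=1+np.argmin([np.hypot(*(c[i]-t))+(1e3 if s[i,4]<100 else 0) for i in range(1,n)])
    v,u=np.where(l==k); uv=np.c_[u,v].astype(float); V=hsv[v,u,2]
    br=uv[V>0.75*np.percentile(V,80)]
    h=np.tan(np.radians(pitch)); P=ray(f,br,z0+5)
    for _ in range(4):
        c,d=P[:,:2].mean(0),None
        vx,vy,x,y=cv2.fitLine(P[:,:2].astype(np.float32),cv2.DIST_HUBER,0,.01,.01).ravel()
        if vx<0: vx,vy=-vx,-vy
        a=(P[:,:2]-[x,y])@[vx,vy]; mid=(a.min()+a.max())/2; z=z0+5+(a-mid)*h
        P=np.array([ray(f,b,zz)[0] for b,zz in zip(br,z)])
    return np.array([x+vx*mid,y+vy*mid]),np.degrees(np.arctan2(vy,vx)),np.ptp(a),s[k]
E
python3 - <<'E'
from p import *
np.set_printoptions(precision=2,suppress=True)
f=cap('wrist'); print(np.array(f['T'])); print(handle(f,74.4))
t=cap('top'); print(handle(t,74.4))
L=np.array([[218,44],[315,40],[312,193],[229,195]]); 
zs=np.array([66,66,37,37])-0 
zt=33.9+17*.988+np.array([1,1,-1,-1])*14.1
P=np.array([ray(f,a,b)[0] for a,b in zip(L,zt)]);print(P,P.mean(0)); d=(P[0]+P[1]-P[2]-P[3])/2;print(np.degrees(np.arctan2(d[1],d[0])),np.linalg.norm(d))
E
```

```text
[[  0.33   0.91   0.27 518.54]
 [ -0.95   0.31   0.09  64.06]
 [ -0.    -0.29   0.96 412.85]
 [  0.     0.     0.     1.  ]]
(array([484.23,  39.85]), np.float32(21.206377), np.float64(77.75694751691782), array([262,  95,  11,  80, 752], dtype=int32))
(array([ 502.55, -274.25]), np.float32(-5.6409664), np.float64(205.21969778816816), array([ 368,  134,   23,   87, 1003], dtype=int32))
[[554.22 115.77  64.8 ]
 [588.76  26.61  64.8 ]
 [435.63 -36.38  36.6 ]
 [400.56  57.78  36.6 ]] [494.79  40.94  50.7 ]
21.521732395035443 167.28402854022394
```

```bash
cat > k.py <<'E'
from p import *
C=np.array([490.5,40]); CY=4.6; G=24.
def pose(mid,yaw,pitch=0):
    Rp=R.from_euler('z',yaw,degrees=True)*R.from_euler('y',-pitch,degrees=True)
    return np.array(mid)+Rp.apply([0,0,G]),(Rp*R.from_euler('x',np.pi)).as_quat()
def st():
    s=bot.read_state(); return dict(t=s['time_s'],p=s['eef_pos'],gap=s['finger_gap'],ff=s['finger_force'],wf=s['wrist_force'],m=s['torque'])
E
python3 - <<'E'
from k import *
np.set_printoptions(precision=2,suppress=True)
H=np.array([484.8,40.2,74.4]); yaw=20.8
Rp=R.from_euler('z',yaw,degrees=True)*R.from_euler('y',-9,degrees=True)
up=Rp.apply([0,0,1]); mid=H-41*up; p,q=pose(mid,yaw,9); print(mid,p)
bot.move_gripper(45)
bot.movep(p+70*up,q)
f=cap('wrist'); print(handle(f,74.4,near=H[:2])[:3])
print(bot.move_linear(p,v=60,max_force=10),st())
bot.move_gripper(0,30); print(st())
E
```

```text
[490.8   42.48  33.9 ] [487.29  41.14  57.61]
(array([484.02,  39.88]), np.float32(20.93788), np.float64(77.78341842528056))
False {'t': 15.2, 'p': array([487.67,  41.05,  58.07]), 'gap': 45.17465555427825, 'ff': 0.0, 'wf': array([ 0.13, -0.5 ,  0.86]), 'm': array([ 0.02,  0.06, -0.05])}
{'t': 15.6083, 'p': array([487.52,  40.87,  57.93]), 'gap': 9.082668514298305, 'ff': 30.17046924418537, 'wf': array([-1.15, -1.72,  2.7 ]), 'm': array([-0.38,  0.15,  0.07])}
```

```bash
python3 - <<'E'
from k import *
np.set_printoptions(precision=2,suppress=True)
bot.move_gripper(0,90); print(st())
mid=np.array([490.8,42.5,33.9])
p,q=pose(mid+[0,0,13],20.8,9); print(bot.move_linear(p,v=30,max_force=25),st())
u=np.array([np.cos(np.radians(CY)),np.sin(np.radians(CY))])
m2=np.r_[C-6*u,49]
for a in (.5,1):
  p,q=pose(mid+[0,0,13]+a*(m2-mid-[0,0,13]),20.8+a*(CY-20.8),9*(1-a))
  print(bot.move_linear(p,v=25,orientation=q,max_force=20),st())
f=cap('wrist','w4.png');t=cap('top','t4.png');s=cap('scene','s4.png')
a=cv2.resize(cv2.imread('pics/t4.png')[120:240,200:300],None,fx=2.8,fy=2.8)
b=cv2.resize(cv2.imread('pics/s4.png')[130:250,210:330],None,fx=2.2,fy=2.2)
o=np.zeros((600,792,3),np.uint8);o[:384,:512]=cv2.imread('pics/w4.png');o[:336,512:792]=a;o[336:600,512:776]=b;cv2.imwrite('pics/c4.png',o)
E
```

```text
{'t': 15.825, 'p': array([487.6 ,  40.97,  58.03]), 'gap': 7.960461889176047, 'ff': 88.10215646401048, 'wf': array([-2.03, -1.15,  4.97]), 'm': array([-0.3 ,  0.29,  0.05])}
False {'t': 16.4083, 'p': array([487.15,  41.24,  70.52]), 'gap': 7.734721324037135, 'ff': 87.76501560816541, 'wf': array([-0.25,  0.87, -4.71]), 'm': array([-0.07,  0.2 , -0.02])}
False {'t': 16.7417, 'p': array([486.04,  40.86,  71.69]), 'gap': 7.8037058382744835, 'ff': 87.7795762103051, 'wf': array([ 0.47,  0.62, -2.97]), 'm': array([-0.03,  0.13, -0.03])}
False {'t': 17.05, 'p': array([484.71,  39.58,  72.76]), 'gap': 8.392384002357954, 'ff': 87.7738921623677, 'wf': array([-0.51, -0.3 , -3.71]), 'm': array([-0.01,  0.01,  0.05])}
```

View pics/c4.png

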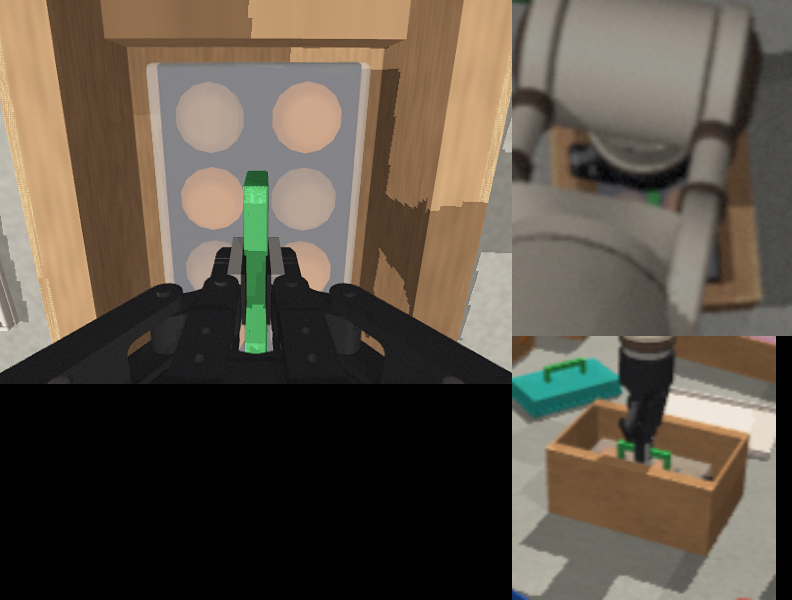

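Lifting out: the pack is level and square with the ledge edge (row 42). It spans columns 150–368, centred between the rims' inner edges (50 and 462 at the top).

```bash
python3 - <<'E'
from k import *
np.set_printoptions(precision=2,suppress=True)
u=np.array([np.cos(np.radians(CY)),np.sin(np.radians(CY))])
p,q=pose(np.r_[C-6*u,160],CY); r=bot.move_linear(p,v=60,max_force=15); print(r,st())
if not r:
    T=[476,309]
    p,q=pose([*T,160],7.5); bot.move_linear(p,v=150,orientation=q)
    p,q=pose([*T,45],7.5); print(bot.move_linear(p,v=120),st())
    f=cap('wrist','w5.png');t=cap('top','t5.png');s=cap('scene','s5.png')
    a=cv2.resize(cv2.imread('pics/t5.png')[120:260,90:210],None,fx=2.3,fy=2.3)
    b=cv2.resize(cv2.imread('pics/s5.png')[110:210,240:360],None,fx=2.2,fy=2.2)
    o=np.zeros((600,792,3),np.uint8);o[:384,:512]=cv2.imread('pics/w5.png');o[:322,512:788]=a;o[330:550,512:776]=b;cv2.imwrite('pics/c5.png',o)
E
```

```text
False {'t': 19.2, 'p': array([484.29,  39.56, 183.64]), 'gap': 8.023380661850892, 'ff': 87.77577522676438, 'wf': array([ 0.4 ,  0.73, -3.36]), 'm': array([ 0.01, -0.01, -0.01])}
False {'t': 22.2583, 'p': array([476.84, 309.32,  70.04]), 'gap': 7.856397282468099, 'ff': 87.76255836943164, 'wf': array([-0.7 , -0.11, -2.84]), 'm': array([-0.02, -0.06,  0.05])}
```

View pics/c5.png

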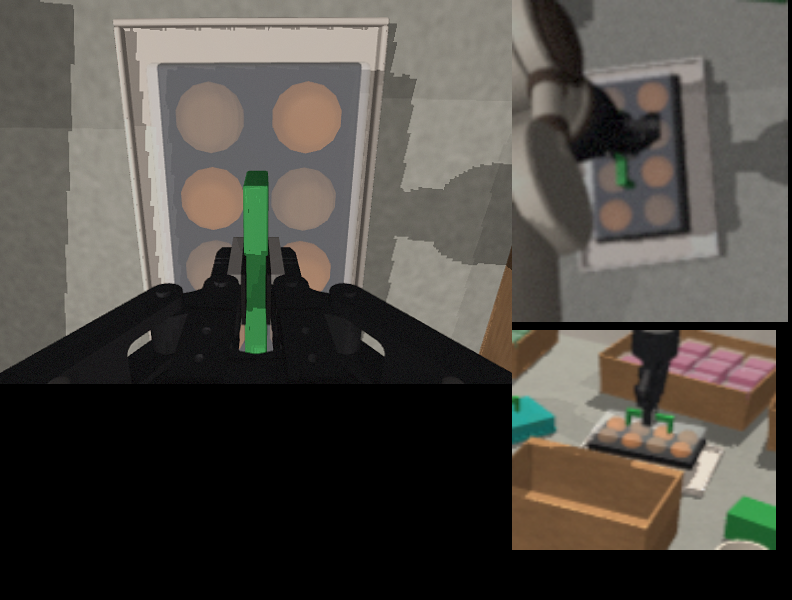

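The pack hangs level over the tray, parallel to its walls (tray columns 115–388, pack 150–368), with margin all round. I'll lower and release.

```bash
python3 - <<'E'
from k import *
np.set_printoptions(precision=2,suppress=True)
T=[476,311]
p,q=pose([*T,32],7.5); bot.move_linear(p,v=60)
p,q=pose([*T,18],7.5); print(bot.move_linear(p,v=25,max_force=6),st())
bot.move_gripper(9,20); bot.move_gripper(40); bot.hold(.2)
p=np.array(bot.read_state()['eef_pos']); bot.move_linear(p+[0,0,60],v=80); bot.move_linear(p+[0,0,150],v=200)
bot.movep([330,150,300],q)
f=cap('top','t6.png');s=cap('scene','s6.png');print(st())
a=cv2.resize(cv2.imread('pics/t6.png')[60:250,100:420],None,fx=1.9,fy=1.9)
b=cv2.resize(cv2.imread('pics/s6.png')[110:210,240:360],None,fx=2,fy=2)
o=np.zeros((570,608,3),np.uint8);o[:361]=a;o[361:561,:240]=b;cv2.imwrite('pics/c6.png',o)
E
```

```text
True {'t': 23.25, 'p': array([476.25, 310.42,  44.52]), 'gap': 7.9609024058570705, 'ff': 88.8303279876709, 'wf': array([ 0.91, -2.13,  3.21]), 'm': array([ 0.03, -0.21,  0.01])}
{'t': 26.6167, 'p': array([330.16, 150.34, 299.06]), 'gap': 40.054314952629, 'ff': 0.0, 'wf': array([ 0.91,  0.61, -0.58]), 'm': array([-0.  ,  0.02,  0.02])}
```

View pics/c6.png

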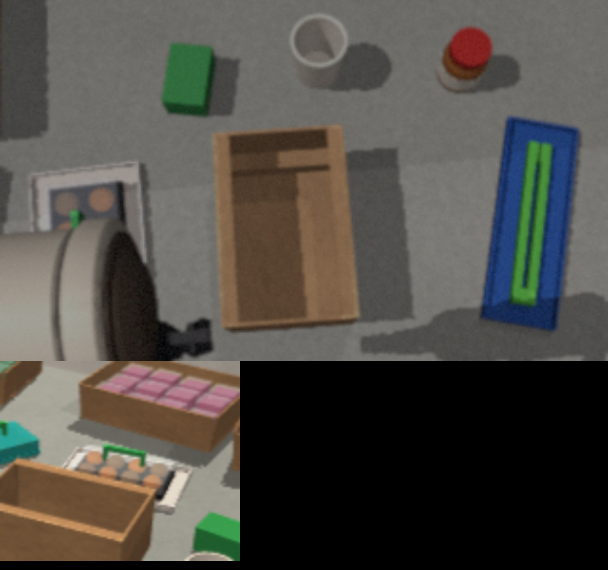

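The crop shows the tongs in the dish at (530,220) and the bystanders unmoved. The pack is in the tray at (85,220) but part-hidden by the arm, so I'll take one clear look before handing in.

```bash
python3 - <<'E'
from k import *
bot.movep([400,-80,320],down(0.1).as_quat())
f=cap('top','t7.png')
cv2.imwrite('pics/c7.png',cv2.resize(cv2.imread('pics/t7.png')[130:250,100:200],None,fx=4,fy=4))
E
```

```text
(no output)
```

View pics/c7.png

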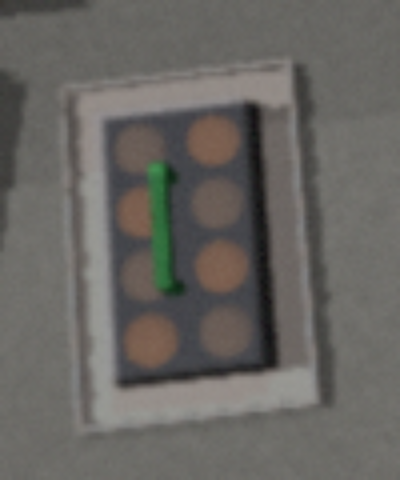

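The pack, at (105–272, 105–382) in this crop, lies flat inside the tray rim at (65–320, 65–430), with floor visible on every side.

```bash
python3 -c "
from station import bot
print(bot.job_done())"
```

```text
the job is handed in; nothing more can be done
None
```

The job is handed in: the tongs lie flat in the blue dish, the pack was squared and levelled in the carton before being lifted out and set flat inside the white tray's rim, and the jar, cup and green box stand where they were.

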